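Seat the blue tube holder in the lab mixer

ROBOT

A 6-joint arm with a two-finger parallel gripper is mounted at the origin on the work surface. World frame = base frame: x ahead of the robot, y to its left, z up, the work surface at z = 0. Lengths are in m, angles in rad, forces in N, time in s.
With the tool pointing down it reaches from about 0.35 to 0.975 m from the base axis. Payload 4.9 kg.
Tool frame: the origin (TCP) lies on the centre line of the jaws, within the pads' length; the fingertips stand 22 mm ahead of it and the grasp point (between the pads) lies 3 mm ahead of it (manip.tcp_to_tips is the distance from the TCP to the fingertips, in m); z points along the fingers, x is the direction in which the jaws open and shut, and the axes are right-handed (so a half turn about z gives the same grasp; the last joint's range is limited). The gripper opens to 85 mm and grips with 20 to 120 N. Pads are 22 mm wide; open, the fingers measure 114 mm over their backs; the gripper's body (76 mm by 85 mm) begins 54 mm behind the grasp point. The pads swing forward as they close: fully open they stand 13 mm farther back than shut.
Start: joints at [1.109, 0.053, 1.613, -0, 1.476, -0.119], TCP at [0.21, 0.589, 0.233] pointing down, gripper open.
Joint ranges: [-3.01, 3.01], [-1.01, 2.22], [0.06, 2.58], [-1.02, 4.17], [0.09, 2.62], [-3.14, 3.14]. Speed limits (rad/s): [2.57, 2.57, 3.14, 3.14, 3.14, 3.14].

INTERFACE

Orientations are given as a unit quaternion [w, x, y, z].
In Python, from plant import manip gives the robot as it stands.
- The arm moves only by the shell command python3 -m pendant 'ROWS'. ROWS is a JSON object of lists of equal length, an entry for each row: "linear": the shift along the tool's x, y, z in cm, a list of three; "rotation": the turn, a rotation vector about the tool's x, y, z in degrees, a list of three; "grip": the closure, from 0 (fully open) to 1 (shut). A call has exactly 10 rows; each row is the pose to reach, as a shift and turn from the pose commanded when the call began, along the tool's axes at that moment; what a row does not reach only later rows make up. A row lasts 1/12 s, in which the tool goes at most 41.7 mm and 7.16 degrees, less where a joint would pass 70% of its speed; a pose out of reach is approached as far as the arm can. A call with a gripper value outside its range is refused whole. The fingers move at their own pace and stop on an object; the grip force is fixed at half the most. Time passes only in rows, so rows that repeat a pose let the fingers close, or fill a call up. It gives the time, the measured TCP pose, the force and the opening at its end, in the units of the state.
- manip.state(): the state, without advancing time (a new reading comes with each control period).
- manip.grab_frame(name): name is "scene" or "top" or "wrist"; returns the picture (400x640x3 uint8, red, green, blue); there is no depth.
- manip.calibration(name): a dict with "fx", "fy", "cx", "cy" (pixels), "cam_to_world" (4x4, takes a point from camera to world coordinates). Camera axes: x right, y up, looking along -z (the intrinsics and any distortion apply to the point x, -y, -z); pixel columns grow to the right and rows downward; lengths in m; the calibration is good to about 2 mm. A picture is of the moment at which its call begins: read the wrist's pose just before it. calibration takes no time and is no camera call; for the wrist camera it gives the pose at the moment of the call.
- manip.job_done(): hands the job in, once; it reports no verdict.
The state is a dict: "time": time; "joint_pos": joint angles; "joint_vel": joint speeds; "joint_efforts": joint torques, N m; "tool_pos": TCP position; "tool_rot": TCP orientation; "contact_force": force on the tool from outside, world axes, zero at the start; "ft_torque": the same for the moment, N m; "gripper_width": opening from 0.0 (shut) to 1.0 (fully open).
Only numpy, scipy, OpenCV 4.12 (cv2) and the standard library are available. Lean on these libraries where they do the work, as an engineer would, in place of code of your own. Each camera call takes 0.05 s, during which the arm holds its last target. There are 200 camera calls.

TASK

Fit the blue tube holder to the mixer on the lab bench. Take it from the storage stand by its grip bar and set its foot down on the metal seat plate over the slot, turned roughly a quarter turn across the slot so that it rests on the plate; then, pressing lightly, turn it there until foot and slot line up and it drops fully home, and let go. Leave the white and green holders in the stand.

Things in the scene. Friction and masses are not known exactly. Their poses are not given: they have to be found in the camera images.
- blue_holder: blue tube holder, about 0.2 kg: disc 76 mm wide, 18 thick; on it an upright blue grip bar 44 long, 14 thick, 32 high; under it a flat-ended metal foot 42 long, 16 wide, 18 deep. Bar and foot run along own x through the centre. Origin: centre of disc's underside (disc top +18 mm, bar top +50, foot end -18), z up. Starts in a low grey stand of three places 110 mm apart, disc underside 30 mm above the bench.
- mixer: fixed bench mixer: white housing 160 x 160 mm, on it a square metal seat plate, top 70 mm above the bench. In its middle a slot 54 mm long (along own y), 26 wide (own x), 24 deep; red marks beyond its ends. Origin: under the slot's centre at bench height. The foot fits either way round; across the slot it stands on the plate (disc 18 mm above it); fully home the disc lies on the plate.
- white_holder: white tube holder, otherwise the same shape, size and origin as the blue one. A bystander in the same stand, with its disc underside 30 mm above the bench; leave it in its place.
- green_holder: green tube holder, otherwise the same shape, size and origin as the blue one. A bystander in the same stand, with its disc underside 30 mm above the bench; leave it in its place.
There are look-alikes about, which are no part of the job. What is meant by the mixer is not yellow, and is the larger of those in its own colour. Several things have the shape of the blue_holder; the one meant has the colours described above.

How it is judged:
On the way, in this order (a step that is already met when the one before it is completed fails the run):
1. the blue holder's foot rests on the seat plate, centred over the slot within 15 mm and turned at least 40 degrees (0.7 rad) across it (z of blue_holder in the frame of mixer between 0.083 and 0.094 m and horizontal distance between blue_holder and mixer below 0.015 m and angle between the x axis of blue_holder and the y axis of mixer, either way round above 0.7 rad and contact force between blue_holder and mixer above 0.1 N), for 0.2 s.
2. still pressed on the plate, it has been turned to within 31 degrees (0.55 rad) of the slot (z of blue_holder in the frame of mixer between 0.083 and 0.094 m and horizontal distance between blue_holder and mixer below 0.015 m and angle between the x axis of blue_holder and the y axis of mixer, either way round below 0.55 rad and contact force between blue_holder and mixer above 0.1 N).
At the end, for the whole second after the job is handed in: The blue holder is at rest fully home in the mixer: disc on the plate (within 4 mm), within 15 mm of the slot's centre, bar within 20 degrees of the slot's direction, upright within about 6 degrees; the white and green holders are within 30 mm of where they started (z of blue_holder in the frame of mixer between 0.064 and 0.074 m and horizontal distance between blue_holder and mixer below 0.015 m and angle between the x axis of blue_holder and the y axis of mixer, either way round below 0.35 rad and angle between blue_holder's own z axis and vertical below 0.1 rad and linear speed of blue_holder below 0.02 m/s and distance of each of white_holder, green_holder from where it was at the start of the episode below 0.03 m); the robot touches nothing.
It fails at once if the blue holder is pressed harder than 50 N while it is being turned on the plate (z of blue_holder in the frame of mixer above 0.083 m and contact force between blue_holder and mixer above 50 N and angular speed of blue_holder above 0.15 rad/s).
It fails at once if the white or green holder is moved more than 30 mm (distance of any of white_holder, green_holder from where it was at the start of the episode above 0.03 m).
It also fails if it takes over 48 s, if anything falls off the work surface, if the arm or the gripper's body presses on something with over 40 N, if the wrist force passes 120 N, or if a joint passes its speed limit or range.

## Working session

There is one attempt and no reset: what is moved stays moved. The work goes in short steps, Python scripts to look and compute and a shell command to move; the robot and the scene stay as the last step left them, time stands still between calls to the robot, and variables do not carry over. Pictures are saved under pics/ and viewed, about 8 in all and at most 12, crops included, and the job is handed in when it is done.

```bash
mkdir -p pics; cat > h.py <<'E'
import numpy as np, cv2
from plant import manip
from scipy.spatial.transform import Rotation as R
def snap(name,fn):
    c=manip.calibration(name); im=manip.grab_frame(name); cv2.imwrite('pics/'+fn,im[:,:,::-1]); 
    return c,im
def px2w(c,u,v,z):
    M=np.array(c['cam_to_world']); d=M[:3,:3]@np.array([(u-c['cx'])/c['fx'],-(v-c['cy'])/c['fy'],-1])
    o=M[:3,3]; return o+d*(z-o[2])/d[2]
E
python3 - <<'E'
from h import *
s=manip.state(); print(s)
for n in ['top','scene']:
    c,_=snap(n,n+'1.png'); print({k:np.round(v,4).tolist() for k,v in c.items()})
E
```

```text
{'time': 0.0, 'joint_pos': array([ 1.10898333e+00,  5.34101687e-02,  1.61427138e+00, -1.75421529e-05,
        1.47601476e+00, -1.19032440e-01]), 'joint_vel': array([-0.00091372,  0.00033312, -0.00047744, -0.00052521,  0.00126497,
       -0.00085934]), 'joint_efforts': array([ 5.50229543e-04, -3.93697286e+01, -3.70171773e+01, -2.33061082e-04,
        7.05918777e-03,  3.35082788e-06]), 'tool_pos': array([0.20981466, 0.58807773, 0.23204348]), 'tool_rot': array([ 5.07310977e-04,  8.17344517e-01,  5.76148274e-01, -9.21439193e-04]), 'contact_force': array([-0.53946022, -0.23740817, -0.41989711]), 'ft_torque': array([-0.06935594,  0.02230449,  0.0134805 ]), 'gripper_width': 0.9987596300817052}
{'fx': 409.901, 'fy': 409.901, 'cx': 320.3462, 'cy': 190.3748, 'cam_to_world': [[-0.0177, 0.9917, -0.1274, 0.3058], [-0.9996, -0.015, 0.0221, 0.036], [0.02, 0.1277, 0.9916, 0.9575], [0.0, 0.0, 0.0, 1.0]]}
{'fx': 433.653, 'fy': 433.653, 'cx': 312.6942, 'cy': 192.7366, 'cam_to_world': [[-0.8673, -0.3019, 0.3959, 0.7618], [0.4974, -0.5595, 0.663, 0.6344], [0.0213, 0.7719, 0.6353, 0.6729], [0.0, 0.0, 0.0, 1.0]]}
```

View pics/top1.png

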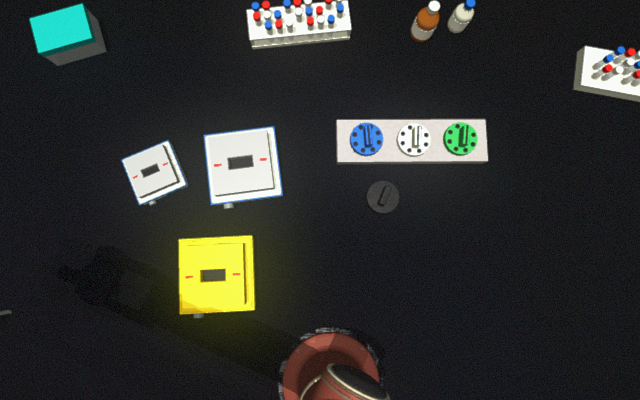

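View pics/scene1.png

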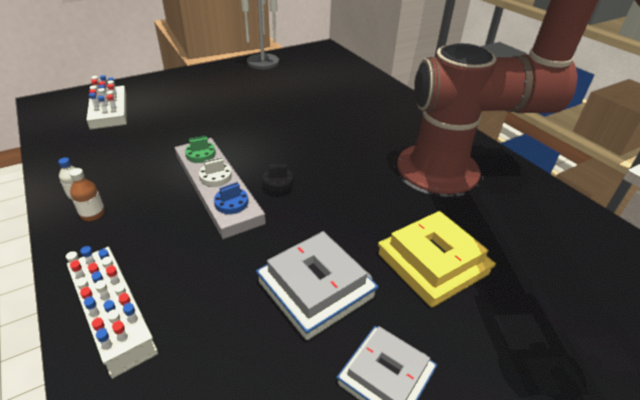

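The top view shows two sets of candidates.
- **Holders:** blue (366,139), white (414,139), green (460,138) and a black look-alike (383,197). I choose the blue one.
- **Mixers:** large white (242,163), small white (153,172) and yellow (215,275). I choose the large white one.

Next is a close crop of both choices.

```bash
python3 - <<'E'
import cv2,numpy as np
im=cv2.imread('pics/top1.png')
a=cv2.resize(im[115:165,335:435],None,fx=8,fy=8,interpolation=cv2.INTER_CUBIC)[:, :800]
b=cv2.resize(im[143:183,200:300],None,fx=8,fy=8,interpolation=cv2.INTER_CUBIC)[:200+120]
cv2.imwrite('pics/crop1.png',cv2.resize(np.vstack([a,b]),(800,720))[:600] if False else cv2.resize(np.vstack([a,b]),None,fx=.83,fy=.83))
E
```

```text
(no output)
```

View pics/crop1.png

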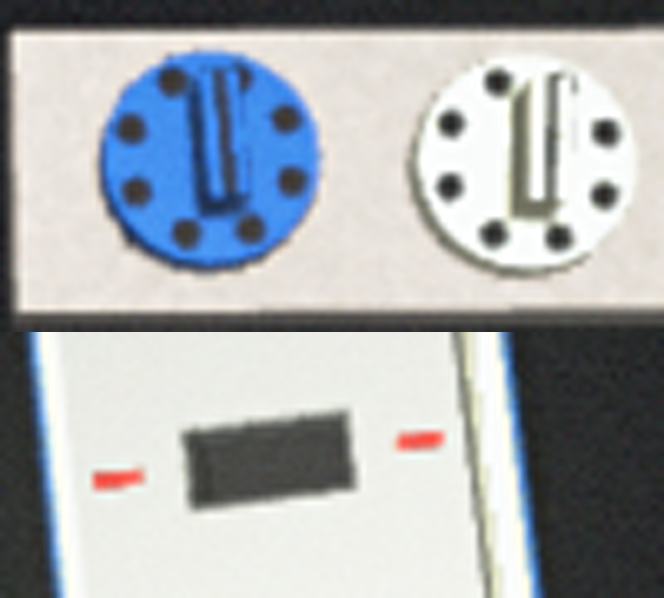

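The crop confirms the choice: the blue disc is centred near px (366.6,138.8) with its bar roughly along image rows. The slot of the large white mixer is centred near (240.7,162.3), with red marks at (217.9,165.1) and (263.3,159.4).

```bash
python3 - <<'E'
from h import *
c=manip.calibration('top')
print('blue',px2w(c,366.6,138.8,.048))
# disc edge width check
print('disc w',np.linalg.norm(px2w(c,335+102/6.64,138.8,.048)-px2w(c,335+319/6.64,138.8,.048)))
a,b=px2w(c,217.9,165.1,.07),px2w(c,263.3,159.4,.07);print('slot',px2w(c,240.7,162.3,.07),a,b,(a+b)/2,np.degrees(np.arctan2(*(a-b)[1::-1])))
g=px2w(c,460,138,.048);w=px2w(c,414,139,.048);print(w,g)
p,q=px2w(c,335+228/6.64,115+68/6.64,.08),px2w(c,335+238/6.64,115+200/6.64,.08);print('bar',np.degrees(np.arctan2(*(p-q)[1::-1])))
s=manip.state();r=R.from_quat(np.roll(s['tool_rot'],-1)).as_matrix();print(s['tool_pos'],r)
d=np.array([*px2w(c,366.6,138.8,.048)[:2],.20])-s['tool_pos'];print('tool shift cm',r.T@d*100)
cw=manip.calibration('wrist');print(np.round(r.T@(cw['cam_to_world'][:3,3]-s['tool_pos']),3), np.round(r.T@cw['cam_to_world'][:3,:3],2),cw['fx'])
E
```

```text
blue [ 0.53963514 -0.09181797  0.048     ]
disc w 0.07469707252459189
slot [0.48462309 0.18992149 0.07      ] [0.479068   0.23961746 0.07      ] [0.49043043 0.1404637  0.07      ] [0.48474921 0.19004058 0.07      ] 96.53724437761382
[ 0.53780446 -0.20038468  0.048     ] [ 0.53882131 -0.30639976  0.048     ]
bar 2.332612236728108
[0.20980147 0.58812522 0.23215722] [[ 3.36082544e-01  9.41832132e-01 -8.71223084e-04]
 [ 9.41830636e-01 -3.36083580e-01 -1.69703086e-03]
 [-1.89112197e-03 -2.50202141e-04 -9.99998181e-01]]
tool shift cm [-52.94791751  53.91737413   3.302369  ]
[-0.002 -0.08  -0.141] [[ 1.   -0.    0.  ]
 [ 0.   -0.95 -0.31]
 [ 0.    0.31 -0.95]] 290.10781982258925
```

```bash
python3 -m pendant '{"linear":[[-53,54,0],[-53,54,0],[-53,54,0],[-53,54,0],[-53,54,0],[-53,54,0],[-53,54,0],[-53,54,0],[-53,54,0],[-53,54,0]],"rotation":[[0,0,-22],[0,0,-22],[0,0,-22],[0,0,-22],[0,0,-22],[0,0,-22],[0,0,-22],[0,0,-22],[0,0,-22],[0,0,-22]],"grip":[0,0,0,0,0,0,0,0,0,0]}'
cat >> h.py <<'E'
def rel(x,y,z,head=None):
    s=manip.state();r=R.from_quat(np.roll(s['tool_rot'],-1)).as_matrix()
    hd=np.degrees(np.arctan2(r[1,0],r[0,0]))
    print('t',s['time'],'pos',s['tool_pos'].round(4),'head',hd.round(2),'tilt',r[:,2].round(4),'F',s['contact_force'].round(2),'w',round(s['gripper_width'],3),'q',s['joint_pos'].round(2))
    print('shift cm',(r.T@(np.array([x,y,z])-s['tool_pos'])*100).round(2), 'rotz', None if head is None else round(-(head-hd),2))
E
python3 -c "
from h import *
rel(.54,-.092,.23,92)"
```

```text
time: 0.93
tool_pos: [0.3912, 0.2138, 0.233]
tool_rot: [0.0, 0.692, 0.722, 0.0]
contact_force: [1.1, 0.8, -0.3]
gripper_width: 1.001
t 0.9333 pos [0.3912 0.2138 0.233 ] head 92.38 tilt [ 1.e-04  0.e+00 -1.e+00] F [ 1.09  0.78 -0.25] w 1.001 q [ 0.33 -0.4   2.01  0.    1.53 -1.28]
shift cm [-31.18  13.59   0.3 ] rotz 0.38
```

```bash
python3 -m pendant '{"linear":[[-30.5,13.5,0],[-30.5,13.5,0],[-30.5,13.5,0],[-30.5,13.5,0],[-30.5,13.5,0],[-30.5,13.5,0],[-30.5,13.5,0],[-30.5,13.5,0],[-30.5,13.5,0],[-30.5,13.5,0]],"rotation":[[0,0,0],[0,0,0],[0,0,0],[0,0,0],[0,0,0],[0,0,0],[0,0,0],[0,0,0],[0,0,0],[0,0,0]],"grip":[0,0,0,0,0,0,0,0,0,0]}'
python3 - <<'E'
from h import *
rel(.54,-.092,.23,92)
c,im=snap('wrist','w1.png'); np.save('w1c.npy',c,allow_pickle=True)
E
```

```text
time: 1.77
tool_pos: [0.5386, -0.0852, 0.2323]
tool_rot: [-0.001, 0.694, 0.72, -0.0]
contact_force: [-0.3, 0.5, -0.6]
gripper_width: 1.0
t 1.7667 pos [ 0.5386 -0.0852  0.2323] head 92.16 tilt [-2.e-03  8.e-04 -1.e+00] F [-0.33  0.51 -0.62] w 1.0 q [-0.29 -0.14  1.8   0.    1.48 -1.9 ]
shift cm [-0.68  0.11  0.23] rotz 0.16
```

View pics/w1.png

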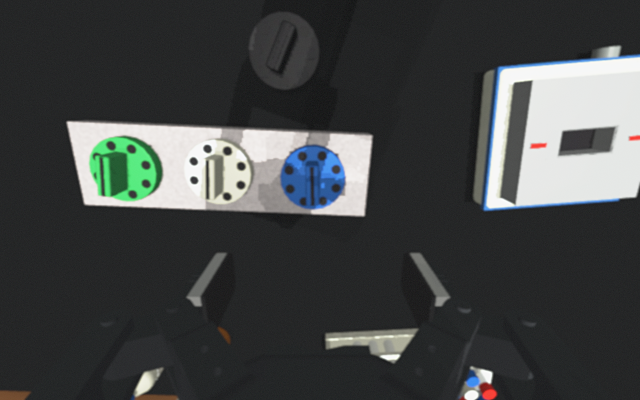

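The wrist view shows the blue disc at about (313,177) with its bar nearly vertical in the image, and the mixer slot near (586,141). I'll enlarge the blue holder.

```bash
python3 - <<'E'
import cv2,numpy as np
im=cv2.imread('pics/w1.png')
a=cv2.resize(im[135:220,270:360],None,fx=6,fy=6,interpolation=cv2.INTER_CUBIC)
a=np.clip(a.astype(float)*1.5,0,255).astype(np.uint8)
cv2.imwrite('pics/crop2.png',a)
E
```

```text
(no output)
```

View pics/crop2.png

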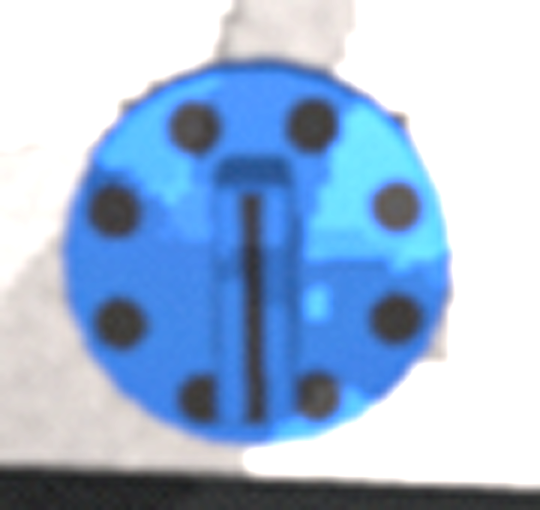

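```bash
python3 - <<'E'
from h import *
c=np.load('w1c.npy',allow_pickle=True).item()
d=px2w(c,312.8,178.8,.048);p,q=px2w(c,270+250/6,135+197/6,.08),px2w(c,270+257/6,135+418/6,.08)
print('disc',d,'bar',(p+q)/2,np.linalg.norm(p-q),np.degrees(np.arctan2(*(q-p)[1::-1])))
print('slot',px2w(c,586,141,.07))
rel(*d[:2],.062)
E
```

```text
disc [ 0.54044257 -0.09277928  0.048     ] bar [ 0.54086764 -0.09278189  0.08      ] 0.04005055127658375 3.566138108002421
slot [0.48418977 0.18777937 0.07      ]
t 1.8167 pos [ 0.5383 -0.0839  0.2325] head 92.27 tilt [-1.7e-03  9.0e-04 -1.0e+00] F [ 0.02  0.35 -1.06] w 1.0 q [-0.29 -0.14  1.8   0.    1.48 -1.9 ]
shift cm [-0.91  0.21 17.05] rotz None
```

```bash
python3 -m pendant '{"linear":[[-0.9,0.2,0],[-0.9,0.2,3],[-0.9,0.2,6],[-0.9,0.2,9],[-0.9,0.2,11],[-0.9,0.2,12],[-0.9,0.2,12],[-0.9,0.2,12],[-0.9,0.2,12],[-0.9,0.2,12]],"rotation":[[0,0,-1.2],[0,0,-1.2],[0,0,-1.2],[0,0,-1.2],[0,0,-1.2],[0,0,-1.2],[0,0,-1.2],[0,0,-1.2],[0,0,-1.2],[0,0,-1.2]],"grip":[0,0,0,0,0,0,0,0,0,0]}'
python3 -c "
from h import *
rel(.5405,-.0928,.076,93.5)"
```

```text
time: 2.65
tool_pos: [0.5424, -0.0925, 0.1157]
tool_rot: [0.002, 0.685, 0.729, 0.001]
contact_force: [-0.6, -0.2, 0.7]
gripper_width: 0.998
t 2.65 pos [ 0.5424 -0.0925  0.1157] head 93.59 tilt [ 0.0038 -0.0012 -1.    ] F [-0.64 -0.19  0.66] w 0.998 q [-0.3  -0.02  1.89  0.    1.27 -1.94]
shift cm [-0.01 -0.2   3.97] rotz 0.09
```

```bash
python3 -m pendant '{"linear":[[0,-0.1,1],[0,-0.1,2],[0,-0.1,3],[0,-0.1,3.9],[0,-0.1,3.9],[0,-0.1,3.9],[0,-0.1,3.9],[0,-0.1,3.9],[0,-0.1,3.9],[0,-0.1,3.9]],"rotation":[[0,0,0],[0,0,0],[0,0,0],[0,0,0],[0,0,0],[0,0,0],[0,0,0],[0,0,0],[0,0,0],[0,0,0]],"grip":[0,0,0,0,0,0.5,1,1,1,1]}'
python3 -m pendant '{"linear":[[0,0,0],[0,0,0],[0,0,0],[0,0,0],[0,0,0],[0,0,0],[0,0,0],[0,0,0],[0,0,-0.5],[0,0,-1]],"rotation":[[0,0,0],[0,0,0],[0,0,0],[0,0,0],[0,0,0],[0,0,0],[0,0,0],[0,0,0],[0,0,0],[0,0,0]],"grip":[1,1,1,1,1,1,1,1,1,1]}'
python3 -c "
from h import *
rel(.5405,-.0928,.076,93.5)"
```

```text
time: 3.48
tool_pos: [0.5404, -0.0926, 0.0749]
tool_rot: [0.0, 0.685, 0.729, 0.0]
contact_force: [0.5, 0.1, -1.0]
gripper_width: 0.301
time: 4.32
tool_pos: [0.5387, -0.0921, 0.083]
tool_rot: [-0.001, 0.685, 0.729, -0.001]
contact_force: [0.1, 0.9, -3.4]
gripper_width: 0.14
t 4.3167 pos [ 0.5387 -0.0921  0.083 ] head 93.56 tilt [-2.9e-03  7.0e-04 -1.0e+00] F [ 0.09  0.87 -3.36] w 0.14 q [-0.31  0.01  1.92 -0.    1.21 -1.94]
shift cm [-0.08  0.18  0.7 ] rotz 0.06
```

Grasp holds: the opening stops at 0.14, about 12–14 mm. I'll lift and travel partway, then look at the slot.

```bash
python3 -m pendant '{"linear":[[0,0,-2],[0,0,-4],[0,0,-7],[0,0,-10],[2,0,-13],[5,0,-14],[9,-1,-14],[13,-2,-14],[15,-2,-14],[15,-2,-14]],"rotation":[[0,0,0],[0,0,0],[0,0,0],[0,0,0],[0,0,0],[0,0,0],[0,0,0],[0,0,0],[0,0,0],[0,0,0]],"grip":[1,1,1,1,1,1,1,1,1,1]}'
python3 - <<'E'
from h import *
rel(.4845,.189,.23,93.5)
c,im=snap('wrist','w2.png'); np.save('w2c.npy',c,allow_pickle=True)
E
```

```text
time: 5.15
tool_pos: [0.5092, 0.0595, 0.2236]
tool_rot: [-0.001, 0.683, 0.73, 0.0]
contact_force: [-0.2, 0.2, -3.0]
gripper_width: 0.136
t 5.15 pos [0.5092 0.0595 0.2236] head 93.83 tilt [-0.0012  0.0016 -1.    ] F [-0.23  0.2  -2.98] w 0.136 q [-0.03 -0.21  1.88  0.    1.48 -1.67]
shift cm [13.09 -1.61 -0.62] rotz 0.33
```

View pics/w2.png

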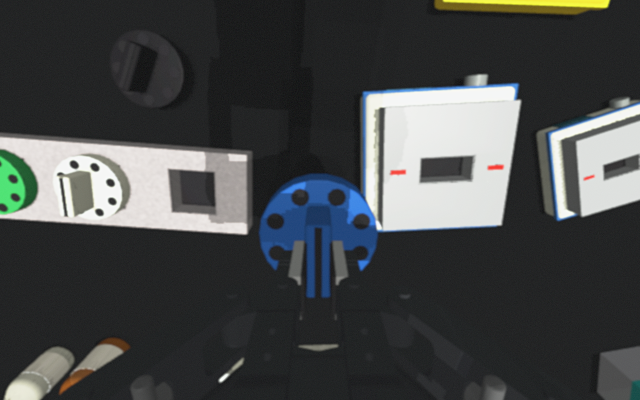

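The holder is held upright, disc centred near (319,~230). The slot is centred near (446,169), with red marks at (398,172) and (495.5,167).

```bash
python3 - <<'E'
from h import *
c=np.load('w2c.npy',allow_pickle=True).item()
a,b=px2w(c,398,172,.07),px2w(c,495.5,167,.07)
print('slot',px2w(c,446.3,169,.07),(a+b)/2,np.degrees(np.arctan2(*(b-a)[1::-1])),np.linalg.norm(a-b))
z=.2236-.027
im=cv2.imread('pics/w2.png');hsv=cv2.cvtColor(im,cv2.COLOR_BGR2HSV)
m=cv2.inRange(hsv,(100,120,60),(125,255,255));m[:160]=0;m[:,:250]=0;m[:,380:]=0;m[300:]=0
ys,xs=np.nonzero(m);print('cols',xs.min(),xs.max(),'rows',ys.min(),ys.max())
e=px2w(c,xs.min(),228,z),px2w(c,xs.max(),228,z);print(e,np.linalg.norm(e[0]-e[1]),'front',px2w(c,318,ys.min(),z))
rel(.4845,.189,.23,93.5)
E
```

```text
slot [0.48406153 0.18916272 0.07      ] [0.48456638 0.18960084 0.07      ] 96.82988787937362 0.1001860524008708
cols 258 379 rows 160 297
(array([0.50582162, 0.01990488, 0.1966    ]), array([0.50075789, 0.09581704, 0.1966    ])) 0.07608086074348105 front [0.46031086 0.05466533 0.1966    ]
t 5.2 pos [0.5098 0.0576 0.2236] head 93.76 tilt [-1.e-03 -3.e-04 -1.e+00] F [-0.11 -0.67 -2.67] w 0.139 q [-0.03 -0.21  1.88 -0.    1.48 -1.67]
shift cm [13.27 -1.66 -0.64] rotz 0.26
```

```bash
python3 -m pendant '{"linear":[[3,-0.4,0],[6,-0.8,0],[9,-1.2,0],[12,-1.5,1],[13.3,-1.7,3],[13.3,-1.7,5],[13.3,-1.7,6.5],[13.3,-1.7,6.5],[13.3,-1.7,6.5],[13.3,-1.7,6.5]],"rotation":[[0,0,0],[0,0,0],[0,0,0],[0,0,0],[0,0,0],[0,0,0],[0,0,0],[0,0,0],[0,0,0],[0,0,0]],"grip":[1,1,1,1,1,1,1,1,1,1]}'
python3 -m pendant '{"linear":[[0,0,0],[0,0,0],[0,0,0],[0,0,0],[0,0,0],[0,0,0],[0,0,0],[0,0,0],[0,0,0],[0,0,0]],"rotation":[[0,0,0],[0,0,0],[0,0,0],[0,0,0],[0,0,0],[0,0,0],[0,0,0],[0,0,0],[0,0,0],[0,0,0]],"grip":[1,1,1,1,1,1,1,1,1,1]}'
python3 -c "
from h import *
rel(.4845,.1893,.133,93.5)"
```

```text
time: 6.03
tool_pos: [0.4863, 0.1871, 0.1602]
tool_rot: [0.0, 0.685, 0.728, 0.0]
contact_force: [0.6, -0.3, -1.5]
gripper_width: 0.14
time: 6.87
tool_pos: [0.4854, 0.1878, 0.1593]
tool_rot: [-0.0, 0.685, 0.729, -0.0]
contact_force: [0.5, 0.4, -3.4]
gripper_width: 0.141
t 6.8667 pos [0.4854 0.1878 0.1593] head 93.56 tilt [-1.e-04 -0.e+00 -1.e+00] F [ 0.48  0.39 -3.37] w 0.141 q [ 0.23 -0.14  1.93  0.    1.36 -1.41]
shift cm [ 0.16 -0.08  2.63] rotz 0.06
```

```bash
python3 -m pendant '{"linear":[[0.1,0,0.6],[0.1,-0.1,1.2],[0.1,-0.1,1.8],[0.1,-0.1,2.1],[0.1,-0.1,2.3],[0.1,-0.1,2.4],[0.1,-0.1,2.4],[0.1,-0.1,2.4],[0.1,-0.1,2.4],[0.1,-0.1,2.4]],"rotation":[[0,0,0],[0,0,0],[0,0,0],[0,0,0],[0,0,0],[0,0,0],[0,0,0],[0,0,0],[0,0,0],[0,0,0]],"grip":[1,1,1,1,1,1,1,1,1,1]}'
python3 -m pendant '{"linear":[[0,0,0.05],[0,0,0.1],[0,0,0.15],[0,0,0.2],[0,0,0.2],[0,0,0.2],[0,0,0.2],[0,0,0.2],[0,0,0.2],[0,0,0.2]],"rotation":[[0,0,0],[0,0,0],[0,0,0],[0,0,0],[0,0,0],[0,0,0],[0,0,0],[0,0,0],[0,0,0],[0,0,0]],"grip":[1,1,1,1,1,1,1,1,1,1]}'
python3 -c "
from h import *
rel(.4845,.1893,.133,93.5)"
```

```text
time: 7.7
tool_pos: [0.4846, 0.1887, 0.1357]
tool_rot: [0.0, 0.685, 0.729, 0.0]
contact_force: [-0.5, -0.6, -2.5]
gripper_width: 0.138
time: 8.53
tool_pos: [0.4844, 0.1887, 0.1333]
tool_rot: [0.0, 0.685, 0.729, 0.0]
contact_force: [0.8, -0.4, -2.4]
gripper_width: 0.137
t 8.5333 pos [0.4844 0.1887 0.1333] head 93.56 tilt [ 0. -0. -1.] F [ 0.77 -0.39 -2.44] w 0.137 q [ 0.23 -0.12  1.95 -0.    1.31 -1.4 ]
shift cm [0.06 0.01 0.03] rotz 0.06
```

No contact yet, so I go down 1 mm at a time.

```bash
python3 -m pendant '{"linear":[[0,0,0.05],[0,0,0.1],[0,0,0.1],[0,0,0.1],[0,0,0.1],[0,0,0.1],[0,0,0.1],[0,0,0.1],[0,0,0.1],[0,0,0.1]],"rotation":[[0,0,0],[0,0,0],[0,0,0],[0,0,0],[0,0,0],[0,0,0],[0,0,0],[0,0,0],[0,0,0],[0,0,0]],"grip":[1,1,1,1,1,1,1,1,1,1]}'
python3 -m pendant '{"linear":[[0,0,0.05],[0,0,0.1],[0,0,0.1],[0,0,0.1],[0,0,0.1],[0,0,0.1],[0,0,0.1],[0,0,0.1],[0,0,0.1],[0,0,0.1]],"rotation":[[0,0,0],[0,0,0],[0,0,0],[0,0,0],[0,0,0],[0,0,0],[0,0,0],[0,0,0],[0,0,0],[0,0,0]],"grip":[1,1,1,1,1,1,1,1,1,1]}'

```

```text
time: 9.37
tool_pos: [0.4847, 0.1887, 0.1329]
tool_rot: [0.0, 0.685, 0.729, 0.0]
contact_force: [-3.3, -0.7, 5.5]
gripper_width: 0.135
time: 10.2
tool_pos: [0.4849, 0.1889, 0.1329]
tool_rot: [0.0, 0.685, 0.729, 0.0]
contact_force: [-4.4, 0.6, 9.1]
gripper_width: 0.133
```

Contact at TCP z 0.133, as expected, pressing with about 11 N. Now the turn.

```bash
python3 -m pendant '{"linear":[[0,0,0],[0,0,0],[0,0,0],[0,0,0],[0,0,0],[0,0,0],[0,0,0],[0,0,0],[0,0,0],[0,0,0]],"rotation":[[0,0,4],[0,0,8],[0,0,12],[0,0,16],[0,0,20],[0,0,24],[0,0,28],[0,0,32],[0,0,36],[0,0,40]],"grip":[1,1,1,1,1,1,1,1,1,1]}'
python3 -c "
from h import *
rel(.4845,.1893,.133,6.7)"
```

```text
time: 11.03
tool_pos: [0.4861, 0.189, 0.1328]
tool_rot: [0.001, 0.893, 0.449, 0.002]
contact_force: [-0.2, 1.0, 5.5]
gripper_width: 0.136
t 11.0333 pos [0.4861 0.189  0.1328] head 53.37 tilt [ 0.0044  0.001  -1.    ] F [-0.24  0.97  5.47] w 0.136 q [ 0.23 -0.12  1.95  0.    1.3  -0.7 ]
shift cm [-0.07 -0.14 -0.02] rotz 46.67
```

```bash
python3 -m pendant '{"linear":[[0,-0.1,0.05],[0,-0.1,0.05],[0,-0.1,0.05],[0,-0.1,0.05],[0,-0.1,0.05],[0,-0.1,0.05],[0,-0.1,0.05],[0,-0.1,0.05],[0,-0.1,0.05],[0,-0.1,0.05]],"rotation":[[0,0,4],[0,0,8],[0,0,12],[0,0,16],[0,0,20],[0,0,22],[0,0,24],[0,0,24],[0,0,24],[0,0,24]],"grip":[1,1,1,1,1,1,1,1,1,1]}'
python3 - <<'E'
from h import *
rel(.4845,.1893,.133,6.7)
c,im=snap('wrist','w3.png'); np.save('w3c.npy',c,allow_pickle=True)
E
```

```text
time: 11.87
tool_pos: [0.4855, 0.1903, 0.1325]
tool_rot: [-0.001, 0.967, 0.255, 0.003]
contact_force: [1.0, 3.0, 5.3]
gripper_width: 0.137
t 11.8667 pos [0.4855 0.1903 0.1325] head 29.6 tilt [ 0.0054  0.0026 -1.    ] F [1.   3.05 5.34] w 0.137 q [ 0.23 -0.12  1.95  0.    1.3  -0.29]
shift cm [-0.14  0.03 -0.05] rotz 22.9
```

View pics/w3.png

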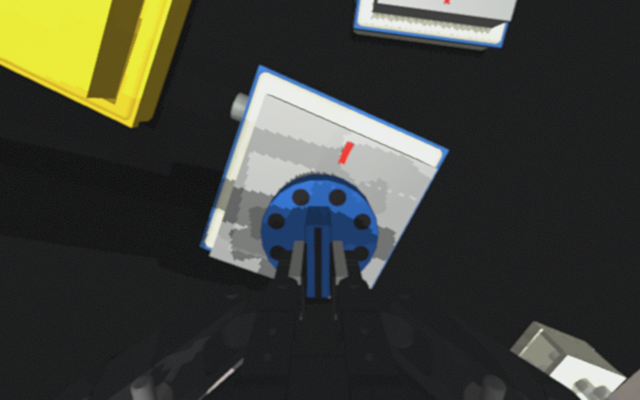

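The bar is still square in the jaws, and the red mark at (346,153) agrees with about 23° left to turn. Step 2 is met, with the foot on the plate under about 8 N. I'll finish the turn, then lower.

```bash
python3 -m pendant '{"linear":[[-0.05,0,0],[-0.1,0,0],[-0.1,0,0],[-0.1,0,0],[-0.1,0,0],[-0.1,0,0],[-0.1,0,0],[-0.1,0,0.1],[-0.1,0,0.2],[-0.1,0,0.3]],"rotation":[[0,0,4],[0,0,8],[0,0,12],[0,0,16],[0,0,20],[0,0,23],[0,0,23],[0,0,23],[0,0,23],[0,0,23]],"grip":[1,1,1,1,1,1,1,1,1,1]}'
python3 -c "
from h import *
rel(.4845,.1893,.115,6.7)"
```

```text
time: 12.75
tool_pos: [0.4824, 0.1886, 0.1272]
tool_rot: [0.0, 0.998, 0.058, -0.0]
contact_force: [-0.6, -0.6, -2.5]
gripper_width: 0.14
t 12.75 pos [0.4824 0.1886 0.1272] head 6.61 tilt [-7.e-04 -3.e-04 -1.e+00] F [-0.58 -0.61 -2.54] w 0.14 q [ 0.23 -0.11  1.96 -0.    1.3   0.11]
shift cm [ 0.21 -0.04  1.22] rotz -0.09
```

It has dropped into the slot with no contact force. Lowering it to home.

```bash
python3 -m pendant '{"linear":[[0.1,0,0.2],[0.15,0,0.4],[0.15,0,0.6],[0.15,0,0.8],[0.15,0,0.9],[0.15,0,1],[0.15,0,1.1],[0.15,0,1.1],[0.15,0,1.1],[0.15,0,1.1]],"rotation":[[0,0,0],[0,0,0],[0,0,0],[0,0,0],[0,0,0],[0,0,0],[0,0,0],[0,0,0],[0,0,0],[0,0,0]],"grip":[1,1,1,1,1,1,1,1,1,1]}'
python3 -m pendant '{"linear":[[0,0,0.05],[0,0,0.1],[0,0,0.1],[0,0,0.1],[0,0,0.1],[0,0,0.1],[0,0,0.1],[0,0,0.1],[0,0,0.1],[0,0,0.1]],"rotation":[[0,0,0],[0,0,0],[0,0,0],[0,0,0],[0,0,0],[0,0,0],[0,0,0],[0,0,0],[0,0,0],[0,0,0]],"grip":[1,1,1,1,1,1,1,1,1,1]}'

```

```text
time: 13.58
tool_pos: [0.4843, 0.1889, 0.1169]
tool_rot: [-0.0, 0.998, 0.057, 0.0]
contact_force: [-0.5, -0.1, -2.6]
gripper_width: 0.143
time: 14.42
tool_pos: [0.4842, 0.1889, 0.1158]
tool_rot: [0.0, 0.998, 0.057, -0.0]
contact_force: [-0.5, 0.4, -2.3]
gripper_width: 0.139
```

```bash
python3 -m pendant '{"linear":[[0,0,0.05],[0,0,0.1],[0,0,0.1],[0,0,0.15],[0,0,0.15],[0,0,0.15],[0,0,0.15],[0,0,0.15],[0,0,0.15],[0,0,0.15]],"rotation":[[0,0,0],[0,0,0],[0,0,0],[0,0,0],[0,0,0],[0,0,0],[0,0,0],[0,0,0],[0,0,0],[0,0,0]],"grip":[1,1,1,1,1,1,1,1,1,1]}'

```

```text
time: 15.25
tool_pos: [0.4844, 0.189, 0.1149]
tool_rot: [-0.0, 0.998, 0.057, 0.0]
contact_force: [-2.4, 0.3, 4.6]
gripper_width: 0.139
```

Seated, with contact at the expected height of 0.115. Release and lift away.

```bash
python3 -m pendant '{"linear":[[0,0,0],[0,0,0],[0,0,0],[0,0,0],[0,0,0],[0,0,0],[0,0,0],[0,0,0],[0,0,0],[0,0,0]],"rotation":[[0,0,0],[0,0,0],[0,0,0],[0,0,0],[0,0,0],[0,0,0],[0,0,0],[0,0,0],[0,0,0],[0,0,0]],"grip":[0.7,0.5,0.3,0.2,0.2,0.2,0.2,0.2,0.2,0.2]}'
python3 -m pendant '{"linear":[[0,0,-1],[0,0,-2],[0,0,-4],[0,0,-6],[0,0,-8],[0,0,-10],[0,3,-12],[0,6,-12],[0,9,-12],[0,10,-12]],"rotation":[[0,0,0],[0,0,0],[0,0,0],[0,0,0],[0,0,0],[0,0,0],[0,0,0],[0,0,0],[0,0,0],[0,0,0]],"grip":[0.2,0.2,0.2,0.2,0.2,0.2,0.2,0.2,0.2,0.2]}'
python3 - <<'E'
from h import *
snap('top','t2.png');c,im=snap('wrist','w4.png')
a=cv2.imread('pics/t2.png')[90:230,180:500]
b=cv2.imread('pics/w4.png')
cv2.imwrite('pics/fin.png',np.vstack([cv2.resize(a,(640,280)),b[:320]]))
E
```

```text
time: 16.08
tool_pos: [0.4842, 0.1889, 0.1143]
tool_rot: [0.0, 0.998, 0.057, 0.0]
contact_force: [0.2, -0.5, -0.2]
gripper_width: 0.802
time: 16.92
tool_pos: [0.4965, 0.087, 0.2366]
tool_rot: [0.001, 0.998, 0.056, 0.002]
contact_force: [-0.8, -0.2, -1.5]
gripper_width: 0.798
```

View pics/fin.png

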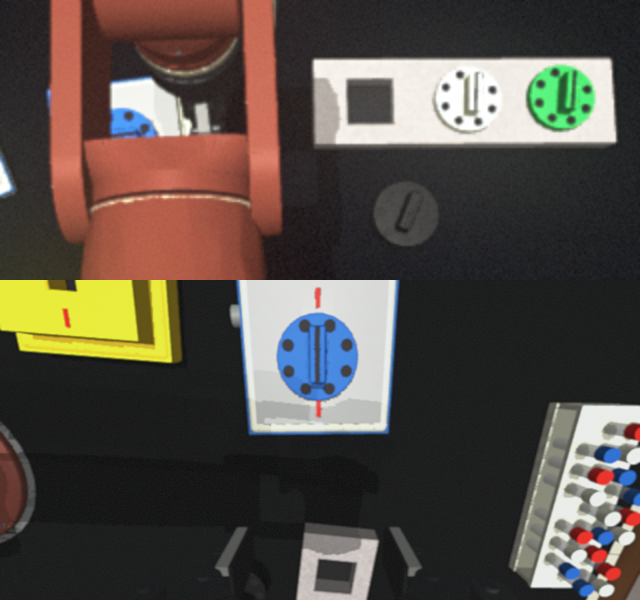

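The wrist view shows the blue disc flat at (317,76 in the frame), its bar in line with both red marks. White and green are still in the stand.

```bash
python3 -c "
from plant import manip
s=manip.state();print(s['time'],s['contact_force'],s['joint_vel'].round(3));print(manip.job_done())"
```

```text
17.0167 [-0.76567624  0.2528784  -0.10479033] [ 0.044  0.013  0.005  0.021 -0.001  0.017]
the job is handed in; nothing more can be done
None
```

The blue holder is fitted in the large white mixer, and I handed the job in at 17.0 s; the hand-in gave no verdict.

I took it from the stand by its grip bar and set its foot on the seat plate about 87° across the slot. The plate met it at TCP z 0.133 m, with about 11 N of pressure. I turned it in place with about 8 N on it at each reading until it dropped in, then lowered it to the plate and let go.

**Last checks:**
- **Seating:** it touched down at TCP z 0.115 m, 18 mm below the turning height, as it should when fully home.
- **Alignment:** the final wrist picture shows the disc flat on the plate and the bar in line with both red marks.
- **Other holders:** the final top picture shows white and green still in the stand; I did not measure their positions again.
- **Robot:** the gripper is open and clear, with no contact force beyond sensor noise.

No check failed. In the last top picture the arm hides the mixer, so the final fit was judged from the wrist camera only.

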